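# Load the salon rinse basket and set the rinse valve

### The job

Get the rinse ready: first pack the white jar, the blue tin and the orange clip case side by side in the grey rinse basket, each standing upright on the basket's floor. Then swing the valve's red lever open until it lines up with the green mark on the dial, and leave it there. Do not shift or knock over the spray bottle, the clippers or the brush.

Things in the scene. Friction and masses are not known exactly. Their poses are not given: they have to be found in the camera images.
- jar: white screw-lid jar, upright cylinder 58 mm diameter, 70 mm tall, 0.11 to 0.22 kg; origin at the centre of its underside, z up. To be packed.
- tin: blue pomade tin, upright cylinder 62 mm diameter, 66 mm tall, 0.10 to 0.20 kg; origin at the centre of its underside, z up. To be packed.
- clipcase: orange clip case with a black lid, upright box 48 mm (own x) by 56 mm (own y), 70 mm tall, 0.08 to 0.17 kg; origin at the centre of its underside, z up. To be packed.
- basket_in (a point): centre of the inner floor of the grey open rinse basket, which is fixed to the bench. Inside it measures 72 mm along its x and 192 mm along its y: room for the three pots in one row along y, in any order, with 16 mm to spare at the worst (with the case's 56 mm side along the row). Walls 4 mm thick; the rim is 28 mm above this floor, the floor 4 mm above the bench.
- valve: rinse valve fixed to the bench: brass and steel body with a white dial, 72 mm in diameter, whose top is 46 mm above the bench; a 26 mm thick outlet stub points along its +x to 45 mm from the axis, 35 mm high. Origin on the lever's axis at bench height, z up along the axis. The lever's closed direction is the valve's -x.
- lever (a joint): angle of the red lever, rad: 0 when shut (lever pointing along the valve's -x), growing anticlockwise seen from above, stop at 1.65. Starts at 0 to 0.15. It stays where it is left; friction about 0.12 N m (some 2 N at the grip point). One of the three pots stands in its way until it is packed.
- lever_grip (a point): grip point in the middle of the red lever's outer part, 75 mm from the axis, 67 mm above the bench; its x axis lies along the lever, from the tip towards the axis, z up. The lever is a flat bar 14 mm wide and 18 mm tall (58 to 76 mm above the bench), its tip 100 mm from the axis; its hub is 28 mm across and reaches 77 mm up.
- mark: green tab on the dial that shows the set opening, 12 mm wide, reaching from 30 to 62 mm from the axis, 49 mm above the bench; it does not move. Origin on the lever's axis at bench height; the tab points along its own -x, so the lever is right when its x axis is parallel to the mark's x axis. The mark lies at lever angles of 0.85 to 1.4 rad.
- spray: spray bottle standing upright, clear body 48 mm in diameter, 130 mm tall with its black head; origin at the centre of its underside. Leave alone.
- clippers: black hair clippers lying flat, 145 mm along own x (from -70 to +75), 44 mm wide, 38 mm tall; origin on the bench beneath it. Leave alone.
- brush: wooden hair brush lying bristles up, 185 mm along own x (from -105 to +80), 46 mm wide, 26 mm tall; origin on the bench beneath it. Leave alone.
Not all that is in view belongs to the job. Of the things that look like the clipcase, take the one that is farthest to the robot's left at the start. Leave any turquoise or yellow look-alike of the jar alone.

How it is judged:
By the outcome, as a careful person would: the job done as asked, in the order asked, and still so for the second after the job is handed in, with the robot touching nothing.
It also fails if it takes over 72 s, if anything falls off the work surface, if the arm or the gripper's body presses on something with over 40 N, if the wrist force passes 120 N, or if a joint passes its speed limit or range.

### The arm

A 6-joint arm with a two-finger parallel gripper is mounted at the origin on the work surface. World frame = base frame: x ahead of the robot, y to its left, z up, the work surface at z = 0. Lengths are in m, angles in rad, forces in N, time in s.
With the tool pointing down it reaches from about 0.3 to 0.875 m from the base axis. Payload 4.2 kg.
Tool frame: the origin (TCP) lies at the very end of the fingers, on their centre line; the grasp point (between the pads) lies 19 mm behind it (manip.grasp_offset is the distance from the TCP to the grasp point, in m); z points along the fingers, y is the line along which they close (so a half turn about z gives the same grasp; the last joint's range is limited). The gripper opens to 85 mm and grips with 20 to 120 N. Pads are 22 mm wide; open, the fingers measure 114 mm over their backs; the gripper's body (76 mm by 85 mm) begins 54 mm behind the grasp point. The pads swing forward as they close: fully open they stand 13 mm farther back than shut.
Start: joints at [1.325, 0.32, 1.565, -0, 1.257, -0.02], TCP at [0.129, 0.56, 0.231] pointing down, gripper open.
Joint ranges: [-3.11, 3.11], [-0.84, 2.01], [0.21, 2.61], [-1.34, 4.49], [0.05, 2.63], [-2.56, 2.56]. Speed limits (rad/s): [2.57, 2.57, 3.14, 3.14, 3.14, 3.14].

### API

Orientations are given as a rotation vector (axis times angle).
In Python, from cell import manip gives the robot as it stands.
- The arm moves only by the tool drive_tool, never from a script. Its argument "deltas" is a list of rows, each a list of 5 numbers: the shift along the tool's x, y, z in m, then the turn about the tool's z in rad, then the finger opening in m, from 0 to 0.0854. In form: [[dx, dy, dz, twist, gripper], ...]. A call has exactly 8 rows; each row is the pose to reach, as a shift and turn from the pose commanded when the call began, along the tool's axes at that moment; what a row does not reach only later rows make up. A row lasts 1/12 s, in which the tool goes at most 41.7 mm and 7.16 degrees, less where a joint would pass 70% of its speed; a pose out of reach is approached as far as the arm can. A call with a gripper value outside its range is refused whole. The fingers move at their own pace and stop on an object; "newtons" is the grip in N (left out, the last holds). Time passes only in rows, so rows that repeat a pose let the fingers close, or fill a call up. It gives the time, the measured TCP pose, the force, the opening and the grip force at its end, in the units of the state.
- manip.get_obs(): the state, without advancing time (a new reading comes with each control period).
- manip.grab_frame(name): name is "scene" or "top" or "wrist"; returns the picture (420x560x3 uint8, blue, green, red); there is no depth.
- manip.get_calibration(name): a dict with "vertical_fov" (degrees; the focal length in pixels is half the picture's height over the tangent of half this angle, whatever the lens; pixels are square), "cx", "cy" (the principal point, pixels), "T" (4x4, takes a point from camera to world coordinates). Camera axes: x right, y down, z forward; pixel columns grow to the right and rows downward; lengths in m; the calibration is good to about 2 mm. A picture is of the moment at which its call begins: read the wrist's pose just before it. get_calibration takes no time and is no camera call; for the wrist camera it gives the pose at the moment of the call.
- manip.close_job(): hands the job in; it is judged then, once.
Trained networks look in the newest picture that a camera, given by its name, has taken for a name from the list of things; names that differ only in an ending like _2 or _b are one class to them, and where a whole thing is asked for, a point or a joint stands for the part that bears it (a point fixed in the world has none). Each returns a list of dicts, best first, with "score" (0 to 1); they miss things now and then, are a little off and sometimes report something else, mostly with a low value. They report only what shows in the picture. A call takes as long as a camera call. They do not tell look-alikes from the thing itself.
- manip.outline_of(label, camera): "pixels" (420x560 bool, what is visible of it).
- manip.place_of(label, camera): "position" ([x, y, z] in m, in world coordinates, good to about 4 mm: a listed point, or the origin of a listed thing).
The state is a dict: "time": time; "joints": joint angles; "joint_velocities": joint speeds; "tau": joint torques, N m; "eef_pos": TCP position; "eef_rot": TCP orientation; "wrist_force": force on the tool from outside, world axes, zero at the start; "moment": the same for the moment, N m; "grip_width": finger opening in m; "finger_force": force on a finger pad.
Only numpy, scipy, OpenCV 4.12 (cv2) and the standard library are available. Lean on these libraries where they do the work, as an engineer would, in place of code of your own. Each camera call takes 0.05 s, during which the arm holds its last target. There are 200 camera calls.

## Working session

There is one attempt and no reset: what is moved stays moved. The work goes in short steps, Python scripts to look and compute and a tool call to move; the robot and the scene stay as the last step left them, time stands still between calls to the robot, and variables do not carry over. Pictures are saved under pics/ and viewed, at most 12 in all, crops included, and the job is handed in when it is done.

Besides the shell and the picture viewer there is one more tool, called after ">>>" in YAML: its name, and indented under it one key for each argument. drive_tool: Moves the arm, as the interface text tells. Its arguments: {"type":"object","properties":{"deltas":{"type":"array"},"newtons":{"type":"number"}},"required":["deltas"]}

```bash
ls; mkdir -p pics; python3 - <<'E'
from cell import manip
import cv2,numpy as np
for c in ["top","scene"]:
    im=manip.grab_frame(c); cv2.imwrite(f"pics/{c}0.png",im)
    k=manip.get_calibration(c); print(c,k["vertical_fov"],k["cx"],k["cy"],np.round(k["T"],3).tolist())
    for l in ["jar","tin","clipcase","basket_in","valve","lever_grip","mark","spray","clippers","brush"]:
        print(l,[(round(d["score"],2),np.round(d["position"],3).tolist()) for d in manip.place_of(l,c)])
o=manip.get_obs();print(o["time"],o["eef_pos"],o["eef_rot"],o["wrist_force"],o["grip_width"])
E
```

```text
pics
top 55.90452311937484 277.0231288642332 215.01558548155978 [[-0.004, -0.994, 0.106, 0.509], [-1.0, 0.005, 0.01, -0.015], [-0.01, -0.106, -0.994, 0.911], [0.0, 0.0, 0.0, 1.0]]
jar [(0.78, [0.802, 0.003, -0.003]), (0.74, [0.686, 0.13, 0.004]), (0.64, [0.684, 0.014, -0.005]), (0.28, [0.591, -0.242, 0.006])]
tin [(0.59, [0.459, 0.173, 0.003])]
clipcase [(0.87, [0.43, -0.03, 0.0]), (0.7, [0.374, -0.136, -0.001])]
basket_in [(0.56, [0.591, -0.244, 0.002])]
valve [(0.61, [0.543, 0.255, 0.002])]
lever_grip [(0.85, [0.464, 0.253, 0.069]), (0.37, [0.685, 0.016, -0.005])]
mark [(0.5, [0.536, 0.255, 0.002])]
spray [(0.69, [0.701, -0.242, 0.001]), (0.59, [0.557, 0.01, 0.002]), (0.52, [0.465, 0.252, 0.069])]
clippers [(0.66, [0.572, 0.337, -0.003])]
brush [(0.94, [0.7, -0.244, 0.001]), (0.43, [0.429, -0.03, 0.006])]
scene 44.77538956736741 272.81766430165345 215.55462062844046 [[0.516, 0.734, -0.442, 1.186], [0.856, -0.446, 0.26, -0.357], [-0.006, -0.513, -0.859, 1.206], [0.0, 0.0, 0.0, 1.0]]
jar [(0.89, [0.804, -0.002, 0.003]), (0.77, [0.68, 0.124, -0.0]), (0.74, [0.686, 0.018, -0.002])]
tin [(0.8, [0.455, 0.171, -0.0])]
clipcase [(0.93, [0.427, -0.233, 0.004]), (0.88, [0.427, -0.031, 0.0]), (0.65, [0.373, -0.135, 0.004])]
basket_in [(0.57, [0.593, -0.243, 0.003])]
valve [(0.7, [0.54, 0.25, -0.002]), (0.66, [0.464, 0.259, 0.073])]
lever_grip [(0.58, [0.466, 0.256, 0.07]), (0.41, [0.594, -0.244, 0.003])]
mark [(0.35, [0.543, 0.25, -0.003]), (0.15, [0.593, -0.242, 0.004])]
spray [(0.94, [0.549, 0.014, -0.001])]
clippers [(0.59, [0.574, 0.341, -0.001])]
brush [(0.91, [0.7, -0.243, -0.002])]
1.1 [0.12873356 0.56042799 0.23133805] [3.53908011e-01 3.12158948e+00 1.82699993e-04] [ 0.10746839 -1.07896972 -0.32647146] 0.08567091216494235
```

View pics/top0.png

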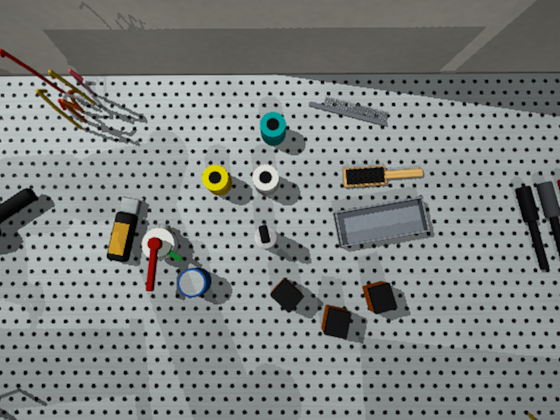

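View pics/scene0.png

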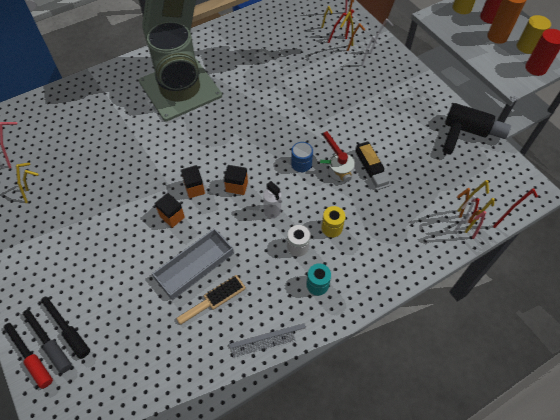

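The white jar is at (265,179); its look-alikes are turquoise (272,128) and yellow (216,180). The clip cases are at (287,294), (337,322) and (380,298), and the leftmost is (287,294). The tin is at (194,282) beside the red lever (150,290 to 155,243). The green tab is near (175,256). Next I fit precise poses.

```bash
cat > h.py <<'E'
from cell import manip
import cv2,numpy as np
from scipy.optimize import minimize
from scipy.spatial.transform import Rotation as R
def proj(k,P):
    f=210/np.tan(np.radians(k["vertical_fov"])/2); c=(np.c_[P,np.ones(len(P))]@np.linalg.inv(k["T"]).T)[:,:3]
    return c[:,:2]/c[:,2:]*f+[k["cx"],k["cy"]]
def unproj(k,uv,z):
    f=210/np.tan(np.radians(k["vertical_fov"])/2); uv=np.atleast_2d(uv).astype(float)
    d=np.c_[(uv-[k["cx"],k["cy"]])/f,np.ones(len(uv))]@k["T"][:3,:3].T; o=k["T"][:3,3]
    return (o+d*((z-o[2])/d[:,2])[:,None])[:,:2]
def box(a,b,h): return np.array([[x,y,z] for x in(-a/2,a/2) for y in(-b/2,b/2) for z in(0,h)])
def cyl(d,h): 
    t=np.linspace(0,6.28,40); return np.vstack([np.c_[d/2*np.cos(t),d/2*np.sin(t),0*t+z] for z in(0,h)])
def sil(k,M,p):
    c,s=np.cos(p[2]),np.sin(p[2]); W=M@np.array([[c,s,0],[-s,c,0],[0,0,1]])+[p[0],p[1],0]
    m=np.zeros((1680,2240),np.uint8); cv2.fillConvexPoly(m,cv2.convexHull(np.round((proj(k,W)+.5)*4).astype(np.int32)),1); return cv2.resize(m.astype(np.float32),(560,420),interpolation=cv2.INTER_AREA)
def fit(views,M,p0,rot=True):
    def cost(q):
        p=np.array(p0)+np.array([q[0]/100,q[1]/100,q[2]/3 if rot else 0]); c=0
        for k,m in views:
            s=sil(k,M,p); c-=np.minimum(s,m).sum()/np.maximum(s,m).sum()
        return c/len(views)
    S=[[0,0,0],[1,0,0],[0,1,0],[.3,.3,1]]
    r=minimize(cost,[0,0,0],method="Nelder-Mead",options=dict(initial_simplex=S,xatol=.01,fatol=1e-4))
    return np.array(p0)+r.x*[.01,.01,1/3 if rot else 0],-r.fun
def mask_near(label,cam,k,xy,z=.03):
    u=proj(k,np.array([[*xy,z]]))[0]; best=None
    for d in manip.outline_of(label,cam):
        m=d["pixels"]; c=np.argwhere(m).mean(0)[::-1]; e=np.hypot(*(c-u))
        if best is None or e<best[0]: best=(e,m)
    return best[1].astype(np.float32) if best and best[0]<15 else None
def delta(x,y,z,psi):
    """shift in tool axes, twist, to reach x,y,z with tool y axis along world angle psi (mod pi)"""
    o=manip.get_obs(); T=R.from_rotvec(o["eef_rot"]).as_matrix(); d=T.T@(np.array([x,y,z])-o["eef_pos"])
    cur=np.arctan2(T[1,1],T[0,1]); t=-(psi-cur); t=(t+np.pi/2)%np.pi-np.pi/2
    print("t",round(o["time"],2),"tcp",np.round(o["eef_pos"],4),"ypsi",round(cur,3),"j",np.round(o["joints"],2),"-> d",np.round(d,4),"twist",round(t,3),"or",round(t-np.sign(t)*np.pi,3),"w",round(float(o["grip_width"]),4))
E
python3 - <<'E'
from h import *
k={c:manip.get_calibration(c) for c in("top","scene")}
im={c:manip.grab_frame(c) for c in k}
for l,M,p,rot in [("jar",cyl(.058,.07),(.685,.016,0),0),("tin",cyl(.062,.066),(.457,.172,0),0),("clipcase",box(.048,.056,.07),(.429,-.031,-.7),1),("clipcase",box(.048,.056,.07),(.429,-.031,.8),1),("basket_in",box(.08,.2,.032),(.592,-.243,.15),1),("spray",cyl(.048,.13),(.553,.012,0),0)]:
    for cs in (["top"],["scene"],["top","scene"]):
        v=[(k[c],mask_near(l,c,k[c],p[:2])) for c in cs]; v=[a for a in v if a[1] is not None]
        if v: print(l,cs,[np.round(a,4) for a in fit(v,M,p,rot)])
def comp(m,u0,r):
    ys,xs=np.nonzero(m); s=np.hypot(xs-u0[0],ys-u0[1])<r; return np.c_[xs,ys][s]
for c in k:
    b,g,r=[im[c][...,i].astype(int) for i in range(3)]
    G=unproj(k[c],comp((g>r+35)&(g>b+25),proj(k[c],np.array([[.53,.22,.05]]))[0],40),.049)
    L=unproj(k[c],comp((r>g+60)&(r>b+60),proj(k[c],np.array([[.48,.25,.07]]))[0],55),.076)
    for n,P in(("green",G),("lever",L)):
        m=P.mean(0); w,v=np.linalg.eigh(np.cov((P-m).T)); d=v[:,1]; d=d*np.sign(-d[0]); print(c,n,len(P),m,"dir",np.degrees(np.arctan2(d[1],d[0])),np.sqrt(w)); pr=(P-m)@d; print("ends",m+d*pr.min(),m+d*pr.max())
t=im["top"]; cv2.imwrite("pics/crop1.png",np.hstack([cv2.resize(t[200:320,100:220],(390,390)),cv2.resize(t[150:340,200:390],(390,390))]))
E
```

```text
jar ['top'] [array([0.681 , 0.0179, 0.    ]), np.float64(0.9189)]
jar ['scene'] [array([0.6809, 0.0151, 0.    ]), np.float64(0.9404)]
jar ['top', 'scene'] [array([0.6804, 0.0162, 0.    ]), np.float64(0.9217)]
tin ['top'] [array([0.4566, 0.1747, 0.    ]), np.float64(0.9659)]
tin ['scene'] [array([0.4555, 0.1705, 0.    ]), np.float64(0.954)]
tin ['top', 'scene'] [array([0.4559, 0.1731, 0.    ]), np.float64(0.9196)]
clipcase ['top'] [array([ 0.4294, -0.0277, -0.7446]), np.float64(0.9447)]
clipcase ['scene'] [array([ 0.4287, -0.0307, -0.7164]), np.float64(0.9335)]
clipcase ['top', 'scene'] [array([ 0.4285, -0.0289, -0.7332]), np.float64(0.922)]
clipcase ['top'] [array([ 0.4288, -0.0285,  0.6637]), np.float64(0.8126)]
clipcase ['scene'] [array([ 0.4281, -0.0305,  0.7381]), np.float64(0.8637)]
clipcase ['top', 'scene'] [array([ 0.4277, -0.0297,  0.6817]), np.float64(0.8309)]
basket_in ['top'] [array([ 0.5873, -0.2406,  0.1762]), np.float64(0.9692)]
basket_in ['scene'] [array([ 0.5882, -0.2439,  0.1885]), np.float64(0.9643)]
basket_in ['top', 'scene'] [array([ 0.5875, -0.2423,  0.1851]), np.float64(0.9595)]
spray ['top'] [array([0.5501, 0.0165, 0.    ]), np.float64(0.8659)]
spray ['scene'] [array([0.558 , 0.0105, 0.    ]), np.float64(0.8133)]
spray ['top', 'scene'] [array([0.5504, 0.015 , 0.    ]), np.float64(0.8315)]
top green 82 [0.51303744 0.21587594] dir -123.69678564841574 [0.0036034  0.00895633]
ends [0.52165061 0.22879241] [0.50468126 0.20334485]
top lever 370 [0.50178151 0.2571229 ] dir 175.1664917286641 [0.00481358 0.03350482]
ends [0.55100157 0.25296079] [0.44173204 0.26220076]
scene green 33 [0.51368378 0.21286882] dir -121.03552026886511 [0.00291138 0.00905876]
ends [0.52106026 0.22512811] [0.50632493 0.20063881]
scene lever 151 [0.50703955 0.25329184] dir 175.98759098364604 [0.00478237 0.03329031]
ends [0.56283391 0.24937818] [0.44382675 0.25772587]
```

View pics/crop1.png

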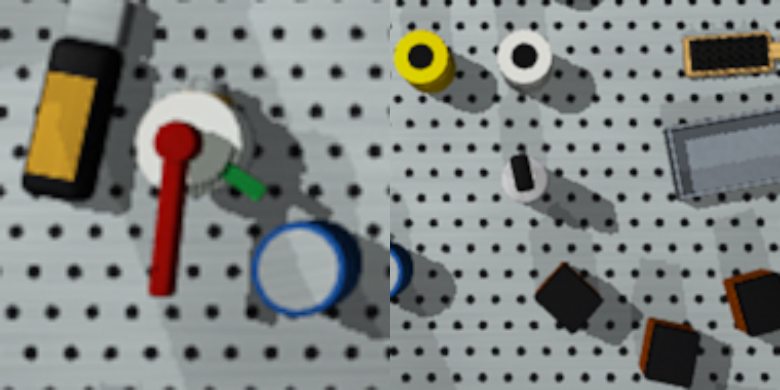

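Clip case choice: the leftmost at (287,294), i.e. (0.429,-0.029). The jar is the white one. Next move is over the tin.

```bash
python3 - <<'E'
from h import *
delta(.456,.173,.2,.182)
o=manip.get_obs(); print(R.from_rotvec(o["eef_rot"]).as_matrix().round(3)); k=manip.get_calibration("wrist"); print(np.linalg.inv(np.block([[R.from_rotvec(o["eef_rot"]).as_matrix(),o["eef_pos"][:,None]],[np.zeros((1,3)),1]]))@k["T"])
E
```

```text
t 2.4 tcp [0.1287 0.5604 0.2313] ypsi 1.345 j [ 1.33  0.32  1.56  0.    1.26 -0.02] -> d [-0.4057 -0.3043  0.0313] twist 1.163 or -1.979 w 0.0852
[[-0.975  0.224  0.   ]
 [ 0.224  0.975  0.   ]
 [ 0.     0.    -1.   ]]
[[ 1.25174025e-03 -9.63823489e-01 -2.66538392e-01  6.70061618e-02]
 [ 9.99999047e-01  1.05116144e-03  8.95199247e-04 -9.90868828e-04]
 [-5.82639182e-04 -2.66539258e-01  9.63823887e-01 -1.43082079e-01]
 [ 0.00000000e+00  0.00000000e+00  0.00000000e+00  1.00000000e+00]]
```

>>> drive_tool:
  deltas:
    - [-0.033,-0.025,0.003,0.12,0.085]
    - [-0.066,-0.05,0.006,0.24,0.085]
    - [-0.099,-0.075,0.009,0.36,0.085]
    - [-0.132,-0.1,0.012,0.48,0.085]
    - [-0.165,-0.125,0.015,0.6,0.085]
    - [-0.198,-0.15,0.018,0.72,0.085]
    - [-0.231,-0.175,0.021,0.84,0.085]
    - [-0.264,-0.2,0.024,0.96,0.085]
  newtons: 40

```text
time: 3.07
eef_pos: [0.3421, 0.3048, 0.2075]
eef_rot: [1.763, 2.6, 0.001]
wrist_force: [-0.5, 0.3, 0.4]
grip_width: 0.0849
finger_force: 0.0
```

```bash
python3 - <<'E'
from h import *
delta(.456,.173,.18,.182)
E
```

```text
t 3.07 tcp [0.3421 0.3048 0.2075] ypsi 0.379 j [0.7  0.15 1.85 0.   1.13 0.32] -> d [-0.1646  0.0569  0.0275] twist 0.197 or -2.944 w 0.0849
```

>>> drive_tool:
  deltas:
    - [-0.033,0.011,0.006,0.04,0.085]
    - [-0.066,0.023,0.012,0.08,0.085]
    - [-0.099,0.034,0.018,0.12,0.085]
    - [-0.132,0.046,0.024,0.16,0.085]
    - [-0.1646,0.0569,0.0275,0.197,0.085]
    - [-0.1646,0.0569,0.0275,0.197,0.085]
    - [-0.1646,0.0569,0.0275,0.197,0.085]
    - [-0.1646,0.0569,0.0275,0.197,0.085]

```text
time: 3.73
eef_pos: [0.4555, 0.1754, 0.1798]
eef_rot: [-2.003, -2.419, -0.0]
wrist_force: [-0.8, -0.3, 0.0]
grip_width: 0.0853
finger_force: 0.0
```

```bash
cat >> h.py <<'E'
def wfit(label,M,p0,rot=False):
    k=manip.get_calibration("wrist"); im=manip.grab_frame("wrist")
    m=mask_near(label,"wrist",k,p0[:2])
    print("place",[(round(d["score"],2),np.round(d["position"],4)) for d in manip.place_of(label,"wrist")])
    if m is None: print("no mask"); return k,im
    print("fit",fit([(k,m)],M,p0,rot)); return k,im
E
python3 - <<'E'
from h import *
k,im=wfit("tin",cyl(.062,.066),(.456,.173,0)); cv2.imwrite("pics/w1.png",im)
delta(.456,.173,.034,.182)
E
```

```text
place [(0.88, array([ 0.4591,  0.1702, -0.0011]))]
fit (array([0.45782689, 0.17072848, 0.        ]), np.float64(0.9695290327072144))
t 3.88 tcp [0.4551 0.1762 0.1801] ypsi 0.19 j [0.35 0.22 1.84 0.   1.08 0.16] -> d [-0.0033  0.0002  0.1461] twist 0.008 or -3.134 w 0.0848
```

View pics/w1.png

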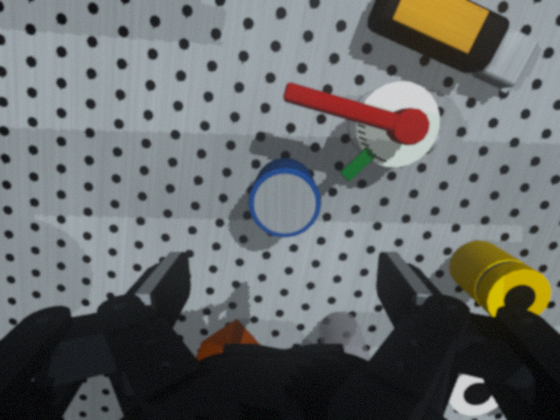

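The tin's top is centred at (285,198) px, between the fingers' lines; the lever is clear above it. Descending.

>>> drive_tool:
  deltas:
    - [-0.002,0.0005,0.036,0.0,0.085]
    - [-0.004,0.001,0.072,0.0,0.085]
    - [-0.005,0.001,0.108,0.0,0.085]
    - [-0.005,0.001,0.135,0.0,0.085]
    - [-0.005,0.001,0.146,0.0,0.085]
    - [-0.005,0.001,0.146,0.0,0.085]
    - [-0.005,0.001,0.146,0.0,0.05]
    - [-0.005,0.001,0.146,0.0,0.05]

```text
time: 4.55
eef_pos: [0.4584, 0.1714, 0.035]
eef_rot: [2.001, 2.42, 0.003]
wrist_force: [-1.0, 0.1, 5.3]
grip_width: 0.0634
finger_force: 3.4
```

>>> drive_tool:
  deltas:
    - [0,0,0,0,0.05]
    - [0,0,0,0,0.05]
    - [0,0,0,0,0.05]
    - [0,0,0,0,0.05]
    - [0,0,0,0,0.05]
    - [0,0,-0.005,0,0.05]
    - [0,0,-0.01,0,0.05]
    - [0,0,-0.01,0,0.05]

```text
time: 5.22
eef_pos: [0.4582, 0.1706, 0.0448]
eef_rot: [2.002, 2.419, 0.002]
wrist_force: [0.5, -0.3, -2.6]
grip_width: 0.061
finger_force: 43.8
```

```bash
python3 - <<'E'
from h import *
delta(.5768,-.1843,.2,.182)
E
```

```text
t 5.22 tcp [0.4582 0.1706 0.0448] ypsi 0.188 j [ 0.33  0.39  2.01 -0.    0.74  0.14] -> d [-0.3708  0.0504 -0.1551] twist 0.006 or -3.136 w 0.061
```

>>> drive_tool:
  deltas:
    - [0,0,-0.04,0,0.05]
    - [0,0,-0.08,0,0.05]
    - [0,0,-0.12,0,0.05]
    - [-0.03,0.003,-0.145,0,0.05]
    - [-0.068,0.006,-0.155,0,0.05]
    - [-0.108,0.01,-0.155,0,0.05]
    - [-0.148,0.013,-0.155,0,0.05]
    - [-0.188,0.017,-0.155,0,0.05]

```text
time: 5.88
eef_pos: [0.5094, -0.0128, 0.1992]
eef_rot: [2.002, 2.42, 0.001]
wrist_force: [0.5, 0.8, -2.1]
grip_width: 0.0611
finger_force: 45.0
```

>>> drive_tool:
  deltas:
    - [-0.04,0.004,0,0,0.05]
    - [-0.08,0.007,0,0,0.05]
    - [-0.12,0.011,0,0,0.05]
    - [-0.16,0.014,0,0,0.05]
    - [-0.2,0.018,0,0,0.05]
    - [-0.24,0.021,0,0,0.05]
    - [-0.28,0.025,0,0,0.05]
    - [-0.32,0.029,0,0,0.05]

```text
time: 6.55
eef_pos: [0.5976, -0.322, 0.1983]
eef_rot: [-2.003, -2.419, 0.0]
wrist_force: [0.7, 1.2, -0.5]
grip_width: 0.0608
finger_force: 45.0
```

>>> drive_tool:
  deltas:
    - [-0.015,0.001,0,0,0.05]
    - [-0.03,0.003,0,0,0.05]
    - [-0.03,0.003,0,0,0.05]
    - [-0.03,0.003,0,0,0.05]
    - [-0.03,0.003,0,0,0.05]
    - [-0.03,0.003,0,0,0.05]
    - [-0.03,0.003,0,0,0.05]
    - [-0.03,0.003,0,0,0.05]

```text
time: 7.22
eef_pos: [0.6064, -0.348, 0.1992]
eef_rot: [2.002, 2.421, 0.0]
wrist_force: [-0.0, 0.8, -0.6]
grip_width: 0.061
finger_force: 45.0
```

```bash
python3 - <<'E'
from h import *
k,im=wfit("basket_in",box(.08,.2,.032),(.589,-.2425,.182),True); cv2.imwrite("pics/w2.png",im)
delta(.5768,-.1843,.2,.182)
E
```

```text
place [(0.76, array([ 0.5907, -0.2423,  0.0045]))]
no mask
t 7.37 tcp [ 0.6065 -0.3484  0.199 ] ypsi 0.188 j [-0.54  0.54  1.29  0.    1.31 -0.73] -> d [ 0.1668  0.0016 -0.001 ] twist 0.006 or -3.135 w 0.0606
```

View pics/w2.png

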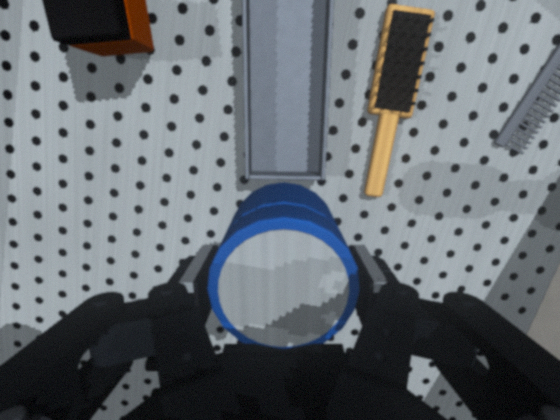

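The basket is seen from its -y end: rim from about (243,183) to (327,180), brush at right with its handle end at (375,190). Measuring the rim edges.

```bash
python3 - <<'E'
from h import *
k=manip.get_calibration("wrist"); g=cv2.cvtColor(cv2.imread("pics/w2.png"),cv2.COLOR_BGR2GRAY).astype(int)
for r in (30,90,150): print(r,"L",g[r,232:256].tolist(),"R",g[r,316:340].tolist())
print("col",g[165:195,285].tolist(),g[165:195,265].tolist())
c=[[243.5,150],[327.5,150],[245,30],[330.5,30],[285,178]]
P=unproj(k,c,.032); print(P)
q=np.array([.5875,-.2423]); a=.182; B=np.array([[np.cos(a),np.sin(a)],[-np.sin(a),np.cos(a)]]); print((P-q)@B.T)
for x,y in [(-.04,-.1),(.04,-.1),(.04,0),(-.04,0),(-.036,-.096),(.036,-.096)]: print(x,y,proj(k,np.array([[*(q+B.T@[x,y]),.032]])))
E
```

```text
30 L [140, 119, 111, 107, 107, 107, 110, 109, 108, 110, 111, 121, 131, 122, 101, 78, 70, 85, 102, 118, 124, 126, 127, 128] R [92, 91, 88, 91, 91, 91, 88, 88, 80, 67, 62, 65, 94, 117, 132, 134, 138, 137, 143, 142, 144, 143, 141, 143]
90 L [156, 141, 121, 111, 104, 107, 107, 105, 106, 106, 108, 112, 120, 128, 122, 103, 77, 72, 86, 113, 117, 124, 120, 120] R [92, 93, 91, 91, 90, 82, 66, 61, 69, 91, 118, 135, 138, 138, 144, 142, 147, 146, 148, 146, 148, 146, 151, 150]
150 L [160, 156, 143, 129, 112, 109, 105, 109, 108, 110, 106, 106, 110, 120, 129, 121, 102, 78, 76, 94, 111, 119, 120, 117] R [89, 87, 87, 73, 67, 68, 88, 111, 131, 135, 137, 141, 142, 146, 150, 148, 145, 145, 147, 150, 148, 152, 153, 149]
col [134, 134, 135, 130, 133, 128, 111, 92, 80, 82, 99, 118, 130, 122, 107, 99, 95, 81, 63, 54, 53, 54, 53, 53, 50, 50, 52, 50, 50, 51] [121, 120, 120, 118, 117, 108, 95, 81, 80, 87, 109, 127, 129, 118, 112, 103, 101, 106, 104, 94, 75, 59, 54, 51, 51, 51, 53, 49, 52, 54]
[[ 0.56230281 -0.32187475]
 [ 0.64275122 -0.30642296]
 [ 0.54717605 -0.21742753]
 [ 0.62158382 -0.20313314]
 [ 0.60732261 -0.34145589]]
[[-0.03918381 -0.07369985]
 [ 0.04273262 -0.07306418]
 [-0.03515611  0.03176018]
 [ 0.04060996  0.0323509 ]
 [ 0.00154831 -0.10110603]]
-0.04 -0.1 [[243.35643317 176.58974317]]
0.04 -0.1 [[323.53873625 177.20249215]]
0.04 0 [[328.13679889  69.30342383]]
-0.04 0 [[240.53944639  68.56882107]]
-0.036 -0.096 [[247.27780047 172.65221353]]
0.036 -0.096 [[319.6870477  173.20754087]]
```

>>> drive_tool:
  deltas:
    - [0.04,0.001,0,0.003,0.05]
    - [0.08,0.002,0,0.006,0.05]
    - [0.12,0.003,0,0.01,0.05]
    - [0.15,0.004,0.02,0.013,0.05]
    - [0.1657,0.0041,0.05,0.013,0.05]
    - [0.1657,0.0041,0.08,0.013,0.05]
    - [0.1657,0.0041,0.09,0.013,0.05]
    - [0.1657,0.0041,0.09,0.013,0.05]

```text
time: 8.03
eef_pos: [0.5778, -0.1846, 0.1062]
eef_rot: [-2.015, -2.403, 0.003]
wrist_force: [-0.8, 0.1, -2.2]
grip_width: 0.0609
finger_force: 45.0
```

```bash
python3 - <<'E'
from h import *
delta(.5795,-.1848,.0395,.175)
E
```

```text
t 8.03 tcp [ 0.5778 -0.1846  0.1062] ypsi 0.176 j [-0.33  0.47  1.66 -0.    1.02 -0.5 ] -> d [-0.0007  0.002   0.0667] twist 0.001 or -3.141 w 0.0609
```

>>> drive_tool:
  deltas:
    - [0,0.001,0.02,0,0.05]
    - [0,0.001,0.04,0,0.05]
    - [0,0.001,0.052,0,0.05]
    - [0,0.001,0.06,0,0.05]
    - [0,0.001,0.064,0,0.05]
    - [0,0.001,0.067,0,0.05]
    - [0,0.001,0.067,0,0.05]
    - [0,0.001,0.067,0,0.05]

```text
time: 8.7
eef_pos: [0.5812, -0.1855, 0.0427]
eef_rot: [2.018, 2.406, 0.001]
wrist_force: [0.3, 0.3, -1.8]
grip_width: 0.0609
finger_force: 45.1
```

```bash
python3 - <<'E'
from h import *
delta(.5795,-.1848,.0395,.175); print(manip.get_obs()["wrist_force"])
E
```

```text
t 8.7 tcp [ 0.5812 -0.1855  0.0427] ypsi 0.175 j [-0.33  0.54  1.72  0.    0.87 -0.5 ] -> d [ 0.001  -0.0015  0.0032] twist -0.0 or 3.141 w 0.0609
[ 0.2879086   0.3046909  -1.78171363]
```

>>> drive_tool:
  deltas:
    - [0,-0.001,0.0015,0,0.05]
    - [0,-0.001,0.003,0,0.05]
    - [0,-0.001,0.004,0,0.05]
    - [0,-0.001,0.004,0,0.05]
    - [0,-0.001,0.004,0,0.075]
    - [0,-0.001,0.004,0,0.085]
    - [0,-0.001,0.004,0,0.085]
    - [0,-0.001,0.004,0,0.085]

```text
time: 9.37
eef_pos: [0.5795, -0.1853, 0.0377]
eef_rot: [-2.019, -2.407, -0.0]
wrist_force: [-0.2, -0.6, -0.4]
grip_width: 0.0849
finger_force: 0.0
```

>>> drive_tool:
  deltas:
    - [0,0,-0.01,0,0.085]
    - [0,0,-0.04,0,0.085]
    - [0,0,-0.08,0,0.085]
    - [0,0,-0.12,0,0.085]
    - [0,0,-0.14,0,0.085]
    - [0,0,-0.14,0,0.085]
    - [0,0,-0.14,0,0.085]
    - [0,0,-0.14,0,0.085]

```text
time: 10.03
eef_pos: [0.5788, -0.1851, 0.1772]
eef_rot: [-2.018, -2.406, 0.001]
wrist_force: [0.6, 0.5, -0.2]
grip_width: 0.0852
finger_force: 0.0
```

```bash
python3 - <<'E'
from h import *
k,im=wfit("tin",cyl(.062,.066),(.5795,-.1848,0)); cv2.imwrite("pics/w3.png",im)
delta(.681,.016,.19,.175)
E
```

```text
place [(0.83, array([ 0.5817, -0.1865,  0.0061]))]
fit (array([ 0.58043881, -0.18733284,  0.        ]), np.float64(0.9794386029243469))
t 10.18 tcp [ 0.5786 -0.185   0.1761] ypsi 0.175 j [-0.33  0.41  1.57  0.    1.17 -0.5 ] -> d [ 0.1802  0.1358 -0.014 ] twist -0.0 or 3.142 w 0.085
```

>>> drive_tool:
  deltas:
    - [0.03,0.023,-0.003,0,0.085]
    - [0.06,0.045,-0.005,0,0.085]
    - [0.09,0.068,-0.008,0,0.085]
    - [0.12,0.09,-0.01,0,0.085]
    - [0.15,0.113,-0.01,0,0.085]
    - [0.1802,0.1358,-0.01,0,0.085]
    - [0.1802,0.1358,-0.01,0,0.085]
    - [0.1802,0.1358,-0.01,0,0.085]

```text
time: 10.85
eef_pos: [0.6818, 0.0177, 0.1858]
eef_rot: [-2.013, -2.409, 0.003]
wrist_force: [-0.7, -0.4, -0.6]
grip_width: 0.0851
finger_force: 0.0
```

```bash
python3 - <<'E'
from h import *
k,im=wfit("jar",cyl(.058,.07),(.681,.016,0))
delta(.681,.016,.034,.175)
E
```

```text
place [(0.85, array([6.816e-01, 1.234e-01, 2.000e-04])), (0.84, array([ 0.8016, -0.0016, -0.0038])), (0.81, array([ 0.6773,  0.015 , -0.0047]))]
fit (array([0.68316661, 0.01478492, 0.        ]), np.float64(0.9766049385070801))
t 11.0 tcp [0.6811 0.0147 0.187 ] ypsi 0.174 j [ 0.    0.52  1.36 -0.    1.27 -0.17] -> d [0.0014 0.0004 0.153 ] twist -0.001 or 3.141 w 0.0848
```

Right above the white jar; descend and grip.

>>> drive_tool:
  deltas:
    - [0,0.001,0.036,0.0,0.085]
    - [0,0.001,0.072,0.0,0.085]
    - [0,0.001,0.108,0.0,0.085]
    - [0,0.001,0.14,0.0,0.085]
    - [0,0.001,0.152,0.0,0.085]
    - [0,0.001,0.152,0.0,0.085]
    - [0,0.001,0.152,0.0,0.045]
    - [0,0.001,0.152,0.0,0.045]

```text
time: 11.67
eef_pos: [0.6845, 0.0154, 0.0384]
eef_rot: [2.018, 2.404, 0.005]
wrist_force: [-0.3, -0.1, -0.1]
grip_width: 0.0635
finger_force: 0.0
```

>>> drive_tool:
  deltas:
    - [0,0,0,0,0.045]
    - [0,0,0,0,0.045]
    - [0,0,0,0,0.045]
    - [0,0,0,0,0.045]
    - [0,0,-0.03,0,0.045]
    - [0,0,-0.07,0,0.045]
    - [0,0,-0.11,0,0.045]
    - [0,0,-0.15,0,0.045]

```text
time: 12.33
eef_pos: [0.6825, 0.0161, 0.188]
eef_rot: [2.019, 2.407, 0.001]
wrist_force: [1.0, -0.1, -1.5]
grip_width: 0.0567
finger_force: 43.7
```

```bash
python3 - <<'E'
from h import *
delta(.5910,-.2498,.18,.175)
E
```

```text
t 12.33 tcp [0.6825 0.0161 0.188 ] ypsi 0.175 j [ 0.01  0.52  1.36  0.    1.27 -0.17] -> d [-0.2459 -0.1364  0.008 ] twist 0.0 or -3.141 w 0.0567
```

>>> drive_tool:
  deltas:
    - [-0.035,-0.019,0,0,0.045]
    - [-0.07,-0.039,0,0,0.045]
    - [-0.105,-0.058,0,0,0.045]
    - [-0.14,-0.078,0,0,0.045]
    - [-0.175,-0.097,0,0,0.045]
    - [-0.21,-0.116,0.0,0,0.045]
    - [-0.2459,-0.1364,0.0,0,0.045]
    - [-0.2459,-0.1364,0.0,0,0.045]

```text
time: 13.0
eef_pos: [0.5886, -0.257, 0.1865]
eef_rot: [2.024, 2.399, -0.006]
wrist_force: [1.1, 1.5, -1.9]
grip_width: 0.057
finger_force: 43.9
```

>>> drive_tool:
  deltas:
    - [0,0,0.03,0,0.045]
    - [0,0,0.06,0,0.045]
    - [0,0,0.08,0,0.045]
    - [0,0,0.08,0,0.045]
    - [0,0,0.08,0,0.045]
    - [0,0,0.08,0,0.045]
    - [0,0,0.08,0,0.045]
    - [0,0,0.08,0,0.045]

```text
time: 13.67
eef_pos: [0.5924, -0.2502, 0.1078]
eef_rot: [2.016, 2.405, 0.002]
wrist_force: [0.5, -0.9, -1.6]
grip_width: 0.0566
finger_force: 43.8
```

```bash
python3 - <<'E'
from h import *
for i in range(2): delta(.5910,-.2498,.0405,.175); im=manip.grab_frame("wrist")
E
```

```text
t 13.67 tcp [ 0.5924 -0.2502  0.1078] ypsi 0.175 j [-0.42  0.52  1.57  0.    1.05 -0.59] -> d [ 0.0008 -0.0015  0.0673] twist 0.0 or -3.141 w 0.0566
t 13.72 tcp [ 0.5922 -0.2502  0.1074] ypsi 0.175 j [-0.42  0.52  1.57  0.    1.05 -0.59] -> d [ 0.0007 -0.0012  0.0669] twist 0.0 or -3.141 w 0.0572
```

>>> drive_tool:
  deltas:
    - [0,-0.001,0.02,0,0.045]
    - [0,-0.001,0.04,0,0.045]
    - [0,-0.001,0.052,0,0.045]
    - [0,-0.001,0.06,0,0.045]
    - [0,-0.001,0.064,0,0.045]
    - [0,-0.001,0.065,0,0.045]
    - [0,-0.001,0.065,0,0.045]
    - [0,-0.001,0.065,0,0.045]

```text
time: 14.43
eef_pos: [0.5897, -0.2499, 0.043]
eef_rot: [-2.018, -2.406, 0.0]
wrist_force: [-5.2, 1.9, 8.3]
grip_width: 0.0569
finger_force: 44.7
```

>>> drive_tool:
  deltas:
    - [0,0,0.001,0,0.045]
    - [0,0,0.002,0,0.045]
    - [0,0,0.003,0,0.045]
    - [0,0,0.003,0,0.045]
    - [0,0,0.003,0,0.045]
    - [0,0,0.003,0,0.045]
    - [0,0,0.003,0,0.045]
    - [0,0,0.003,0,0.045]

```text
time: 15.1
eef_pos: [0.5897, -0.2499, 0.0428]
eef_rot: [2.019, 2.407, -0.0]
wrist_force: [-9.4, 4.8, 23.2]
grip_width: 0.0568
finger_force: 46.2
```

Contact at z 0.043 matches the grasp height 0.0384 + 4 mm floor. I relax and release.

>>> drive_tool:
  deltas:
    - [0,0,-0.002,0,0.045]
    - [0,0,-0.003,0,0.045]
    - [0,0,-0.003,0,0.045]
    - [0,0,-0.003,0,0.07]
    - [0,0,-0.003,0,0.085]
    - [0,0,-0.003,0,0.085]
    - [0,0,-0.003,0,0.085]
    - [0,0,-0.003,0,0.085]

```text
time: 15.77
eef_pos: [0.5904, -0.2501, 0.0404]
eef_rot: [-2.019, -2.407, 0.0]
wrist_force: [0.1, -0.3, -0.1]
grip_width: 0.0851
finger_force: 0.0
```

>>> drive_tool:
  deltas:
    - [0,0,-0.01,0,0.085]
    - [0,0,-0.04,0,0.085]
    - [0,0,-0.08,0,0.085]
    - [0,0,-0.12,0,0.085]
    - [0,0,-0.14,0,0.085]
    - [0,0,-0.14,0,0.085]
    - [0,0,-0.14,0,0.085]
    - [0,0,-0.14,0,0.085]

```text
time: 16.43
eef_pos: [0.5896, -0.2498, 0.1801]
eef_rot: [-2.018, -2.406, 0.001]
wrist_force: [0.7, 1.1, -1.0]
grip_width: 0.0848
finger_force: 0.0
```

```bash
python3 - <<'E'
from h import *
k,im=wfit("jar",cyl(.058,.07),(.591,-.25,0)); cv2.imwrite("pics/w4.png",im)
delta(.4287,-.0295,.19,.84)
E
```

```text
place [(0.71, array([ 0.5853, -0.2524,  0.0014]))]
fit (array([ 0.59167906, -0.25197894,  0.        ]), np.float64(0.9790094494819641))
t 16.58 tcp [ 0.5895 -0.2498  0.179 ] ypsi 0.175 j [-0.42  0.46  1.48  0.    1.21 -0.59] -> d [ 0.2449 -0.12   -0.0102] twist -0.665 or 2.477 w 0.085
```

View pics/w4.png

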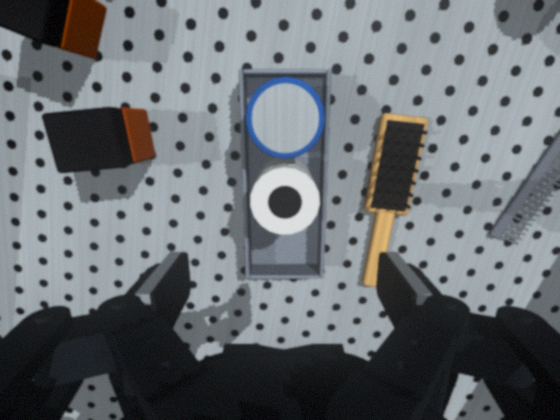

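Tin (286,118) and jar (285,201) stand upright in the basket with room left at the near end (rows 235–275). Now the clip case.

>>> drive_tool:
  deltas:
    - [0.033,-0.016,-0.002,-0.11,0.085]
    - [0.066,-0.032,-0.004,-0.22,0.085]
    - [0.099,-0.048,-0.006,-0.33,0.085]
    - [0.132,-0.064,-0.008,-0.44,0.085]
    - [0.165,-0.08,-0.01,-0.55,0.085]
    - [0.198,-0.096,-0.01,-0.665,0.085]
    - [0.231,-0.112,-0.01,-0.665,0.085]
    - [0.2449,-0.12,-0.01,-0.665,0.085]

```text
time: 17.25
eef_pos: [0.4258, -0.0273, 0.1897]
eef_rot: [-1.118, -2.931, 0.0]
wrist_force: [0.9, 0.3, 0.8]
grip_width: 0.0851
finger_force: 0.0
```

```bash
python3 - <<'E'
from h import *
delta(.4287,-.0295,.19,.84)
k,im=wfit("clipcase",box(.048,.056,.07),(.4287,-.0295,-.73),True);cv2.imwrite("pics/w5.png",im)
delta(.4287,-.0295,.034,.84)
E
```

```text
t 17.25 tcp [ 0.4258 -0.0273  0.1897] ypsi 0.842 j [-0.09  0.12  1.94  0.    1.08 -0.93] -> d [-0.0037  0.0003 -0.0003] twist 0.002 or -3.14 w 0.0851
place [(0.95, array([ 0.3704, -0.1346,  0.0007])), (0.71, array([ 0.4317, -0.0297,  0.0019]))]
fit (array([ 0.43075821, -0.02959049, -0.7566896 ]), np.float64(0.9422075748443604))
t 17.4 tcp [ 0.4288 -0.0293  0.1904] ypsi 0.842 j [-0.09  0.13  1.94 -0.    1.08 -0.94] -> d [-1.000e-04 -1.000e-04  1.564e-01] twist 0.002 or -3.14 w 0.0849
```

View pics/w5.png

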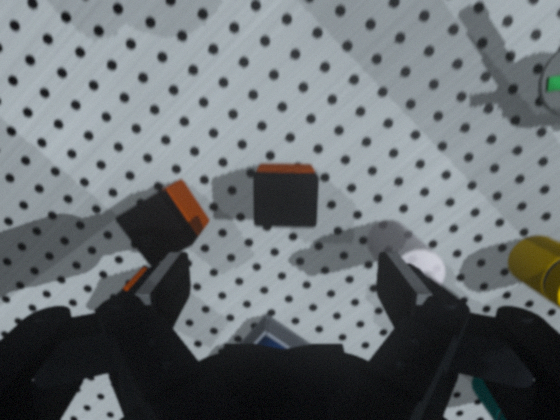

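Case top centred at (286,197), its 56 mm side along the closing axis. The decoy's nearest corner at (208,222) clears the left finger by about 13 mm. Descend.

>>> drive_tool:
  deltas:
    - [-0.001,0.001,0.036,0.015,0.085]
    - [-0.001,0.001,0.072,0.015,0.085]
    - [-0.001,0.001,0.108,0.015,0.085]
    - [-0.001,0.001,0.14,0.015,0.085]
    - [-0.001,0.001,0.155,0.015,0.085]
    - [-0.001,0.001,0.155,0.015,0.085]
    - [-0.001,0.001,0.155,0.015,0.085]
    - [-0.001,0.001,0.155,0.015,0.045]

```text
time: 18.07
eef_pos: [0.4325, -0.0304, 0.0364]
eef_rot: [1.145, 2.924, 0.001]
wrist_force: [0.9, -0.4, 0.2]
grip_width: 0.0749
finger_force: 0.0
```

>>> drive_tool:
  deltas:
    - [0,0,0,0,0.045]
    - [0,0,0,0,0.045]
    - [0,0,0,0,0.045]
    - [0,0,0,0,0.045]
    - [0,0,0,0,0.045]
    - [0,0,0,0,0.045]
    - [0,0,0,0,0.045]
    - [0,0,0,0,0.045]

```text
time: 18.73
eef_pos: [0.4323, -0.0301, 0.0372]
eef_rot: [1.142, 2.922, 0.001]
wrist_force: [0.2, -1.5, 5.6]
grip_width: 0.0555
finger_force: 43.5
```

>>> drive_tool:
  deltas:
    - [0,0,-0.03,0,0.045]
    - [0,0,-0.07,0,0.045]
    - [0,0,-0.11,0,0.045]
    - [0,0,-0.15,0,0.045]
    - [0,0,-0.155,0.12,0.045]
    - [0,0,-0.155,0.24,0.045]
    - [0,0,-0.155,0.36,0.045]
    - [0,0,-0.155,0.48,0.045]

```text
time: 19.4
eef_pos: [0.4305, -0.0296, 0.1914]
eef_rot: [1.814, 2.564, 0.001]
wrist_force: [-0.9, 1.0, -1.9]
grip_width: 0.0558
finger_force: 44.0
```

```bash
python3 - <<'E'
from h import *
delta(.6014,-.3084,.18,.175)
E
```

```text
t 19.4 tcp [ 0.4305 -0.0296  0.1914] ypsi 0.339 j [-0.1   0.13  1.93  0.    1.08 -0.43] -> d [-0.3197  0.0684  0.0115] twist 0.164 or -2.977 w 0.0558
```

>>> drive_tool:
  deltas:
    - [-0.04,0.0085,0,0.06,0.045]
    - [-0.08,0.017,0,0.12,0.045]
    - [-0.12,0.0255,0,0.164,0.045]
    - [-0.16,0.034,0,0.164,0.045]
    - [-0.2,0.0425,0,0.164,0.045]
    - [-0.24,0.051,0,0.164,0.045]
    - [-0.28,0.06,0,0.164,0.045]
    - [-0.3197,0.0684,0,0.164,0.045]

```text
time: 20.07
eef_pos: [0.6039, -0.309, 0.1906]
eef_rot: [-2.011, -2.412, -0.0]
wrist_force: [1.1, 0.3, -1.1]
grip_width: 0.0554
finger_force: 44.0
```

>>> drive_tool:
  deltas:
    - [0,0,0,0,0.045]
    - [0,0,0.03,0,0.045]
    - [0,0,0.06,0,0.045]
    - [0,0,0.08,0,0.045]
    - [0,0,0.08,0,0.045]
    - [0,0,0.08,0,0.045]
    - [0,0,0.08,0,0.045]
    - [0,0,0.08,0,0.045]

```text
time: 20.73
eef_pos: [0.6046, -0.3079, 0.1132]
eef_rot: [2.009, 2.41, 0.002]
wrist_force: [-0.2, 0.1, -1.9]
grip_width: 0.0557
finger_force: 44.0
```

```bash
python3 - <<'E'
from h import *
for i in range(2): delta(.6014,-.3084,.043,.175); im=manip.grab_frame("wrist")
E
```

```text
t 20.73 tcp [ 0.6046 -0.3079  0.1132] ypsi 0.181 j [-0.49  0.56  1.47  0.    1.1  -0.67] -> d [ 0.0003 -0.0034  0.0701] twist 0.006 or -3.135 w 0.0557
t 20.78 tcp [ 0.6045 -0.3079  0.1131] ypsi 0.181 j [-0.49  0.56  1.47  0.    1.1  -0.67] -> d [ 0.0002 -0.0033  0.07  ] twist 0.006 or -3.135 w 0.0554
```

>>> drive_tool:
  deltas:
    - [0,-0.003,0.02,0.006,0.045]
    - [0,-0.003,0.04,0.006,0.045]
    - [0,-0.003,0.052,0.006,0.045]
    - [0,-0.003,0.06,0.006,0.045]
    - [0,-0.003,0.065,0.006,0.045]
    - [0,-0.003,0.068,0.006,0.045]
    - [0,-0.003,0.07,0.006,0.045]
    - [0,-0.003,0.07,0.006,0.045]

```text
time: 21.5
eef_pos: [0.601, -0.3083, 0.0415]
eef_rot: [2.018, 2.406, 0.001]
wrist_force: [0.4, 0.3, -1.0]
grip_width: 0.0553
finger_force: 44.2
```

```bash
python3 - <<'E'
from h import *
delta(.6014,-.3084,.041,.175);print(manip.get_obs()["wrist_force"])
E
```

```text
t 21.5 tcp [ 0.601  -0.3083  0.0415] ypsi 0.175 j [-0.49  0.63  1.55  0.    0.96 -0.67] -> d [-0.0002  0.0003  0.0005] twist 0.0 or -3.142 w 0.0553
[ 0.36387546  0.31901945 -1.038233  ]
```

>>> drive_tool:
  deltas:
    - [0,0,0.0005,0,0.045]
    - [0,0,0.001,0,0.045]
    - [0,0,0.001,0,0.045]
    - [0,0,0.001,0,0.07]
    - [0,0,0.0,0,0.085]
    - [0,0,0.0,0,0.085]
    - [0,0,0.0,0,0.085]
    - [0,0,0.0,0,0.085]

```text
time: 22.17
eef_pos: [0.6004, -0.3081, 0.0406]
eef_rot: [-2.019, -2.407, -0.0]
wrist_force: [0.2, 0.5, 1.3]
grip_width: 0.0851
finger_force: 0.0
```

>>> drive_tool:
  deltas:
    - [0,0,-0.01,0,0.085]
    - [0,0,-0.04,0,0.085]
    - [0,0,-0.08,0,0.085]
    - [0,0,-0.12,0,0.085]
    - [0,0,-0.16,0,0.085]
    - [0,0,-0.16,0,0.085]
    - [0,0,-0.16,0,0.085]
    - [0,0,-0.16,0,0.085]

```text
time: 22.83
eef_pos: [0.6001, -0.3079, 0.201]
eef_rot: [-2.019, -2.407, -0.0]
wrist_force: [-0.2, 0.3, -1.3]
grip_width: 0.0847
finger_force: 0.0
```

```bash
python3 - <<'E'
from h import *
im=manip.grab_frame("wrist"); s=manip.grab_frame("scene"); cv2.imwrite("pics/w6.png",np.hstack([cv2.resize(im,(400,300)),cv2.resize(s[200:320,130:290],(400,300))]))
delta(.4664,.2596,.2,1.5)
E
```

```text
t 22.93 tcp [ 0.5996 -0.3076  0.1991] ypsi 0.175 j [-0.49  0.5   1.36  0.    1.29 -0.67] -> d [ 5.817e-01 -3.240e-02  4.000e-04] twist -1.325 or 1.817 w 0.0849
```

View pics/w6.png

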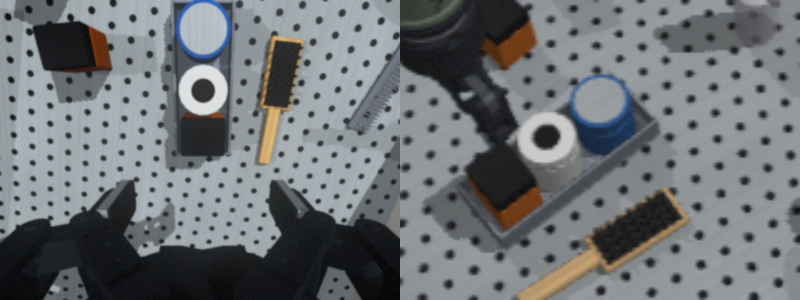

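All three stand upright in the basket. Now to the lever.

>>> drive_tool:
  deltas:
    - [0.037,-0.002,0,0.118,0.085]
    - [0.074,-0.004,0,0.236,0.085]
    - [0.111,-0.006,0,0.354,0.085]
    - [0.148,-0.008,0,0.472,0.085]
    - [0.185,-0.01,0,0.59,0.06]
    - [0.222,-0.012,0,0.708,0.06]
    - [0.259,-0.014,0,0.826,0.06]
    - [0.296,-0.016,0,0.944,0.06]

```text
time: 23.6
eef_pos: [0.5316, -0.0178, 0.1992]
eef_rot: [-2.895, -1.216, 0.005]
wrist_force: [0.6, 1.0, -0.3]
grip_width: 0.0597
finger_force: 0.0
```

```bash
python3 - <<'E'
from h import *
delta(.4614,.2596,.2,-1.65)
E
```

```text
t 23.6 tcp [ 0.5316 -0.0178  0.1992] ypsi -0.775 j [-0.06  0.28  1.71  0.    1.16  0.72] -> d [ 0.149  -0.2443 -0.0005] twist 0.875 or -2.267 w 0.0597
```

>>> drive_tool:
  deltas:
    - [0.0195,-0.032,0,0.115,0.05]
    - [0.039,-0.064,0,0.23,0.05]
    - [0.0585,-0.096,0,0.345,0.05]
    - [0.078,-0.128,0,0.46,0.05]
    - [0.0975,-0.16,0,0.575,0.05]
    - [0.117,-0.192,0,0.69,0.05]
    - [0.1365,-0.224,0,0.8,0.05]
    - [0.149,-0.2443,0,0.875,0.05]

```text
time: 24.27
eef_pos: [0.4595, 0.2598, 0.1993]
eef_rot: [3.138, -0.121, -0.005]
wrist_force: [-0.1, -0.7, 0.2]
grip_width: 0.0501
finger_force: 0.0
```

>>> drive_tool:
  deltas:
    - [0,0,0.02,0,0.05]
    - [0,0,0.04,0,0.05]
    - [0,0,0.04,0,0.05]
    - [0,0,0.04,0,0.05]
    - [0,0,0.04,0,0.05]
    - [0,0,0.04,0,0.05]
    - [0,0,0.04,0,0.05]
    - [0,0,0.04,0,0.05]

```text
time: 24.93
eef_pos: [0.4617, 0.2575, 0.1616]
eef_rot: [-3.139, 0.116, -0.002]
wrist_force: [0.6, 0.3, -0.1]
grip_width: 0.0499
finger_force: 0.0
```

```bash
cat >> h.py <<'E'
def lev(k,im):
    b,g,r=[im[...,i].astype(int) for i in range(3)]
    for n,m,z in(("green",(g>r+35)&(g>b+25),.049),("lever",(r>g+60)&(r>b+60),.076)):
        n_,lab,st,_=cv2.connectedComponentsWithStats(m.astype(np.uint8)); 
        i=1+np.argmax(st[1:,4]); ys,xs=np.nonzero(lab==i); P=unproj(k,np.c_[xs,ys],z)
        c=P.mean(0); w,v=np.linalg.eigh(np.cov((P-c).T)); d=v[:,1]; pr=(P-c)@d
        print(n,len(P),"px",xs.mean().round(),ys.mean().round(),"mean",c.round(4),"dir",np.degrees(np.arctan(d[1]/d[0])).round(2),"sd",np.sqrt(w).round(4),"ends",(c+d*pr.min()).round(4),(c+d*pr.max()).round(4))
E
python3 - <<'E'
from h import *
k=manip.get_calibration("wrist"); im=manip.grab_frame("wrist"); cv2.imwrite("pics/w7.png",im); lev(k,im)
for l in("valve","lever_grip","mark"): print(l,[(round(d["score"],2),np.round(d["position"],4)) for d in manip.place_of(l,"wrist")])
delta(.4614,.2596,.054,-1.65)
E
```

```text
green 559 px 334.0 132.0 mean [0.5142 0.2123] dir 56.99 sd [0.0033 0.0085] ends [0.5061 0.1998] [0.5225 0.225 ]
lever 3076 px 282.0 146.0 mean [0.5074 0.2539] dir -4.65 sd [0.0049 0.0328] ends [0.5529 0.2502] [0.4424 0.2592]
valve [(0.59, array([0.536 , 0.2537, 0.0038]))]
lever_grip [(0.61, array([0.468 , 0.2617, 0.0652]))]
mark []
t 25.13 tcp [0.4614 0.2575 0.1611] ypsi -1.644 j [0.49 0.3  1.78 0.   1.06 2.13] -> d [-0.0002 -0.002   0.1071] twist 0.006 or -3.136 w 0.0498
```

View pics/w7.png

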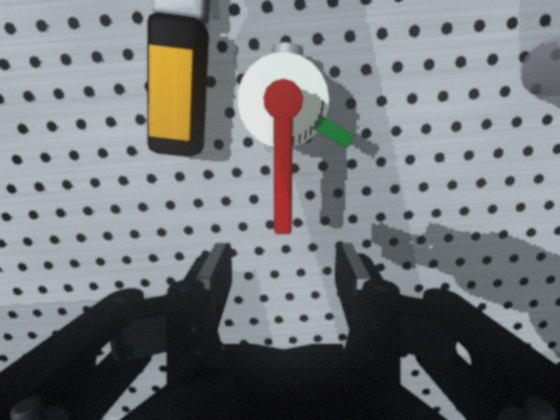

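Lever runs from hub (283,100) to tip (283,232), centred between the fingers. The green tab is at (334,132), pointing to 236.7°, so the lever needs about 1.07 rad. I descend and grip.

>>> drive_tool:
  deltas:
    - [0,0,0.03,0.008,0.05]
    - [0,0,0.06,0.008,0.05]
    - [0,0,0.09,0.008,0.05]
    - [0,0,0.107,0.008,0.05]
    - [0,0,0.107,0.008,0.05]
    - [0,0,0.107,0.008,0.005]
    - [0,0,0.107,0.008,0.005]
    - [0,0,0.107,0.008,0.005]
  newtons: 25

```text
time: 25.8
eef_pos: [0.4624, 0.2582, 0.0554]
eef_rot: [-3.137, 0.127, -0.005]
wrist_force: [0.5, -0.1, 0.0]
grip_width: 0.014
finger_force: 0.6
```

>>> drive_tool:
  deltas:
    - [0,0,0,0,0.005]
    - [0,0,0,0,0.005]
    - [0,0,0,0,0.005]
    - [0,0,0,0,0.005]
    - [0,0,0,0,0.005]
    - [0,0,0,0,0.005]
    - [0,0,0,0,0.005]
    - [0,0,0,0,0.005]

```text
time: 26.47
eef_pos: [0.4624, 0.2582, 0.0554]
eef_rot: [-3.137, 0.127, -0.005]
wrist_force: [-0.5, -0.4, 6.8]
grip_width: 0.0132
finger_force: 30.0
```

```bash
python3 - <<'E'
from h import *
delta(.4608,.2577,.054,-1.652); print(manip.get_obs()["wrist_force"])
E
```

```text
t 26.47 tcp [0.4624 0.2582 0.0554] ypsi -1.652 j [0.49 0.42 1.91 0.   0.81 2.14] -> d [-0.0015  0.0006  0.0014] twist 0.0 or -3.141 w 0.0132
[-0.53612906 -0.3585658   6.81642844]
```

>>> drive_tool:
  deltas:
    - [0.0002,0.005,0,-0.0625,0.005]
    - [0.0006,0.0098,0,-0.125,0.005]
    - [0.0014,0.0146,0,-0.1875,0.005]
    - [0.0024,0.0194,0,-0.25,0.005]
    - [0.0038,0.0241,0,-0.3125,0.005]
    - [0.0055,0.0287,0,-0.375,0.005]
    - [0.0074,0.0332,0,-0.4375,0.005]
    - [0.0096,0.0376,0,-0.5,0.005]

```text
time: 27.13
eef_pos: [0.469, 0.2201, 0.0554]
eef_rot: [-3.07, -0.657, -0.006]
wrist_force: [-0.7, 2.1, 6.5]
grip_width: 0.0133
finger_force: 30.0
```

```bash
python3 - <<'E'
from h import *
delta(.4608,.2577,.054,-1.652)
k=manip.get_calibration("wrist"); im=manip.grab_frame("wrist"); lev(k,im); k=manip.get_calibration("top"); im=manip.grab_frame("top")[215:310,120:230]
delta(.4608,.2577,.054,-1.652); o=manip.get_obs(); print(o["wrist_force"],o["finger_force"])
E
```

```text
t 27.13 tcp [0.469  0.2201 0.0554] ypsi -1.149 j [0.42 0.41 1.93 0.   0.79 1.56] -> d [ 0.0079 -0.0377  0.0015] twist 0.503 or -2.639 w 0.0133
green 1466 px 335.0 178.0 mean [0.5149 0.2122] dir 55.27 sd [0.0033 0.0088] ends [0.5061 0.1995] [0.5238 0.2251]
lever 10152 px 283.0 158.0 mean [0.5144 0.2394] dir 24.42 sd [0.0051 0.0311] ends [0.5525 0.2567] [0.4517 0.2109]
t 27.23 tcp [0.4691 0.2198 0.0554] ypsi -1.151 j [0.42 0.41 1.93 0.   0.79 1.57] -> d [ 0.0078 -0.038   0.0015] twist 0.501 or -2.641 w 0.0135
[0.14906466 1.74745298 7.24689962] 30.168415009975433
```

>>> drive_tool:
  deltas:
    - [0.0002,0.005,0,-0.0625,0.005]
    - [0.0006,0.0098,0,-0.125,0.005]
    - [0.0014,0.0146,0,-0.1875,0.005]
    - [0.0024,0.0194,0,-0.25,0.005]
    - [0.0038,0.0241,0,-0.3125,0.005]
    - [0.0055,0.0287,0,-0.375,0.005]
    - [0.0074,0.0332,0,-0.4375,0.005]
    - [0.0096,0.0376,0,-0.5,0.005]

```text
time: 27.9
eef_pos: [0.4931, 0.1899, 0.0554]
eef_rot: [-2.813, -1.396, -0.006]
wrist_force: [-0.7, 2.6, 6.3]
grip_width: 0.0133
finger_force: 30.0
```

```bash
python3 - <<'E'
from h import *
k=manip.get_calibration("wrist"); im=manip.grab_frame("wrist"); lev(k,im); cv2.imwrite("pics/w8.png",im)
delta(.4608,.2577,.054,-1.652); o=manip.get_obs(); print(o["wrist_force"],o["finger_force"])
E
```

```text
Traceback (most recent call last):
  File "h.py", line 48, in lev
    i=1+np.argmax(st[1:,4]); ys,xs=np.nonzero(lab==i); P=unproj(k,np.c_[xs,ys],z)
        ~~~~~~~~~^^^^^^^^^^
ValueError: attempt to get argmax of an empty sequence
```

```bash
sed -i 's/^        i=1+np.argmax/        if n_<2: print(n,"none"); continue\n        i=1+np.argmax/' h.py; python3 - <<'E'
from h import *
k=manip.get_calibration("wrist"); im=manip.grab_frame("wrist"); lev(k,im); cv2.imwrite("pics/w8.png",im)
kt=manip.get_calibration("top"); 
delta(.4608,.2577,.054,-1.652); o=manip.get_obs(); print(o["wrist_force"],o["finger_force"])
P=np.array([[.4624,.2582],[.4691,.2198],o["eef_pos"][:2]]); s=np.linalg.solve(2*(P[1:]-P[0]),(P[1:]**2).sum(1)-(P[0]**2).sum()); print("circ",s,np.hypot(*(P[0]-s)))
d=np.radians([-4.65,24.42]);A=np.c_[-np.sin(d),np.cos(d)];print("lines",np.linalg.solve(A,(A*[[.5074,.2539],[.5144,.2394]]).sum(1)))
E
```

```text
green none
lever 10306 px 282.0 160.0 mean [0.5231 0.2277] dir 53.72 sd [0.0051 0.0315] ends [0.482  0.1718] [0.5482 0.2619]
t 28.0 tcp [0.4933 0.1897 0.0554] ypsi -0.651 j [0.34 0.42 1.91 0.   0.8  0.99] -> d [ 0.0344 -0.0671  0.0015] twist 1.001 or -2.141 w 0.0134
[-0.80269993  3.55236609  7.83267894] 30.28694987297058
circ [0.53989401 0.25193659] 0.07774671882840598
lines [0.54042023 0.25121425]
```

View pics/w8.png

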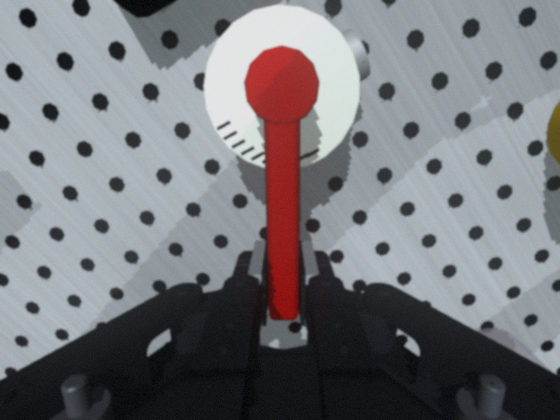

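The lever (hub 282,83; tip 283,318) now hides the tab, at about 53°. The tab is at about 56.5°, so I turn another 0.055 rad, release, and look from the side.

>>> drive_tool:
  deltas:
    - [0,0.001,0,-0.013,0.005]
    - [0,0.0021,0,-0.027,0.005]
    - [0,0.0032,0,-0.041,0.005]
    - [0.0001,0.0043,0,-0.055,0.005]
    - [0.0001,0.0043,0,-0.055,0.005]
    - [0.0001,0.0043,0,-0.055,0.005]
    - [0.0001,0.0043,0,-0.055,0.005]
    - [0.0001,0.0043,0,-0.055,0.005]

```text
time: 28.67
eef_pos: [0.4965, 0.1874, 0.0554]
eef_rot: [-2.776, -1.47, -0.007]
wrist_force: [-0.2, 2.4, 6.6]
grip_width: 0.0136
finger_force: 30.1
```

>>> drive_tool:
  deltas:
    - [0,0,0,0,0.03]
    - [0,0,0,0,0.04]
    - [0,0,0,0,0.04]
    - [0,0,0,0,0.04]
    - [0,0,-0.02,0,0.04]
    - [0,0,-0.05,0,0.04]
    - [0,0,-0.08,0,0.04]
    - [0,0,-0.1,0,0.04]

```text
time: 29.33
eef_pos: [0.496, 0.1865, 0.1561]
eef_rot: [2.776, 1.47, 0.004]
wrist_force: [-0.5, -0.2, 0.4]
grip_width: 0.0401
finger_force: 0.0
```

>>> drive_tool:
  deltas:
    - [0,0.03,0,0,0.04]
    - [0,0.06,0,0,0.04]
    - [0,0.09,0,0,0.04]
    - [0,0.1,0,0,0.04]
    - [0,0.1,0,0,0.04]
    - [0,0.1,0,0,0.04]
    - [0,0.1,0,0,0.04]
    - [0,0.1,0,0,0.04]

```text
time: 30.0
eef_pos: [0.5767, 0.1309, 0.1537]
eef_rot: [-2.775, -1.471, 0.002]
wrist_force: [0.3, 0.2, -0.4]
grip_width: 0.0398
finger_force: 0.0
```

```bash
python3 - <<'E'
from h import *
k=manip.get_calibration("wrist"); im=manip.grab_frame("wrist"); cv2.imwrite("pics/w9.png",im); np.save("k9.npy",k["T"]); lev(k,im)
delta(.4933,.1897,.16,-.6)
k=manip.get_calibration("top"); im=manip.grab_frame("top"); cv2.imwrite("pics/t9.png",im)
E
```

```text
green 4 px 162.0 146.0 mean [0.5239 0.2195] dir 50.07 sd [0.    0.001] ends [0.5231 0.2186] [0.5246 0.2204]
lever 3390 px 142.0 143.0 mean [0.5228 0.2244] dir 56.56 sd [0.0051 0.0324] ends [0.4866 0.1696] [0.5477 0.2622]
t 30.05 tcp [0.5769 0.1309 0.1538] ypsi -0.596 j [0.2  0.4  1.64 0.   1.1  0.8 ] -> d [ 0.0017 -0.1022 -0.0061] twist 0.004 or -3.137 w 0.0402
```

View pics/w9.png

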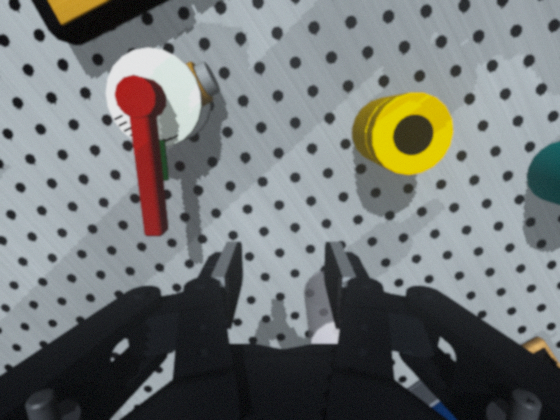

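```bash
python3 - <<'E'
from h import *
k=manip.get_calibration("wrist"); im=cv2.imread("pics/w9.png"); h=cv2.cvtColor(im,cv2.COLOR_BGR2HSV).astype(int)
m=(abs(h[...,0]-68)<18)&(h[...,1]>70); m[:,:120]=0; m[:, 200:]=0; m[200:]=0
e=[(max(np.nonzero(m[r])[0])+1,r+.5) for r in range(130,190) if m[r].sum()>1]; print(len(e),e[0],e[-1])
P=unproj(k,np.array(e[4:-3]),.049); ax=np.array([.5402,.2516]); 
v=np.polyfit(P[:,0]-P[:,0].mean(),P[:,1],1); print("tab edge dir",np.degrees(np.arctan(v[0])))
r=np.hypot(*(P-ax).T); a=np.degrees(np.arctan2(*(ax-P).T[::-1])); print("tab centre angle if axis right",(a-np.degrees(np.arcsin(.006/r)))[::6].round(2),(a+np.degrees(np.arcsin(.006/r)))[::6].round(2),r[::6].round(3))
R_=(im[...,2].astype(int)>im[...,1]+60); 
f=[(max(np.nonzero(R_[r,:200])[0])+1,r+.5) for r in range(130,225)]
for z in (.076,.058):
    Q=unproj(k,np.array(f),z); v=np.polyfit(Q[:,0]-Q[:,0].mean(),Q[:,1],1); print(z,"lever edge dir",np.degrees(np.arctan(v[0])))
    d=Q-ax; t=np.radians(56.5); print("offset at 56.5", (d@[-np.sin(t),np.cos(t)])[::12].round(4))
for ang in (55,56.5,58):
  t=np.radians(ang); u=-np.array([np.cos(t),np.sin(t)]); n=np.array([-u[1],u[0]])
  for s in (1,-1): print(ang,s,"tab",proj(k,np.array([[*(ax+u*q+s*n*.006),.049] for q in(.03,.062)])).round(1).tolist(),"lev",proj(k,np.array([[*(ax+u*q+s*n*.007),.076] for q in(.03,.1)])).round(1).tolist())
print([(round(x),y) for x,y in e[::6]], f[::12])
# lever left edge top
g=[(min(np.nonzero(R_[r,120:200])[0])+120,r+.5) for r in range(130,225,12)]; print(g)
E
```

```text
39 (np.int64(165), 141.5) (np.int64(167), 179.5)
tab edge dir 56.73623523655199
tab centre angle if axis right [57.89 56.99 57.29 57.54 57.74 57.13] [77.36 74.27 72.75 71.51 70.48 68.85] [0.035 0.04  0.045 0.049 0.054 0.059]
0.076 lever edge dir 38.084461953665574
offset at 56.5 [-0.0358 -0.0074 -0.0078 -0.0075 -0.0072 -0.0076 -0.0073 -0.007 ]
0.058 lever edge dir 38.084461953663315
offset at 56.5 [-0.0306  0.     -0.0004 -0.0001  0.0003 -0.0002  0.0002  0.0005]
55 1 tab [[162.2, 139.4], [165.7, 180.1]] lev [[149.2, 142.3], [158.2, 237.0]]
55 -1 tab [[146.7, 139.2], [150.6, 179.8]] lev [[128.9, 141.9], [139.6, 236.7]]
56.5 1 tab [[163.2, 139.2], [167.7, 179.9]] lev [[150.3, 142.0], [161.7, 236.8]]
56.5 -1 tab [[147.7, 139.4], [152.7, 180.0]] lev [[130.1, 142.2], [143.1, 236.9]]
58 1 tab [[164.2, 139.0], [169.7, 179.7]] lev [[151.4, 141.7], [165.2, 236.5]]
58 -1 tab [[148.8, 139.5], [154.7, 180.2]] lev [[131.3, 142.4], [146.6, 237.1]]
[(165, 141.5), (165, 147.5), (165, 153.5), (166, 159.5), (167, 165.5), (168, 171.5), (168, 177.5)] [(np.int64(191), 130.5), (np.int64(151), 142.5), (np.int64(153), 154.5), (np.int64(154), 166.5), (np.int64(155), 178.5), (np.int64(157), 190.5), (np.int64(158), 202.5), (np.int64(159), 214.5)]
[(np.int64(121), 130.5), (np.int64(133), 142.5), (np.int64(135), 154.5), (np.int64(136), 166.5), (np.int64(138), 178.5), (np.int64(139), 190.5), (np.int64(141), 202.5), (np.int64(143), 214.5)]
```

The lever's edges lie at about 56.5–56.8° and the tab at about 56.7–57°, so they are aligned to within a degree. The gripper is open and clear, so I hand in.

```bash
python3 - <<'E'
from cell import manip
print(manip.close_job())
E
```

```text
the job is handed in; nothing more can be done
None
```

The white jar, blue tin and leftmost clip case stand upright in the basket, then the lever was opened to within about 1° of the green mark; I saw no contact with the spray bottle, clippers or brush, and handed the job in at about 30 s (no verdict was returned).

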